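# Start the filter purge from the bench control boxes

## Robot

A 6-joint arm with a two-finger parallel gripper is mounted at the origin on a cart in front of the work surface, level with it; the furniture and walls round the work are solid. World frame = base frame: x ahead of the robot, y to its left, z up, the work surface at z = 0. Lengths are in m, angles in rad, forces in N, time in s.
With the tool pointing down it reaches from about 0.425 to 0.95 m from the base axis. Payload 3.5 kg.
Tool frame: the origin (TCP) lies at the very end of the fingers, on their centre line; the grasp point (between the pads) lies 19 mm behind it; z points along the fingers, y is the line along which they close (so a half turn about z gives the same grasp; the last joint's range is limited). The gripper opens to 85 mm and grips with 20 to 120 N. Pads are 22 mm wide; open, the fingers measure 114 mm over their backs; the gripper's body (76 mm by 85 mm) begins 54 mm behind the grasp point. The pads swing forward as they close: fully open they stand 13 mm farther back than shut.
Start: joints at [-1.252, 0.286, 1.577, -0, 1.279, -0.15], TCP at [0.305, -0.602, 0.231] pointing down, gripper open.
Joint ranges: [-2.77, 2.77], [-0.9, 2.22], [0.21, 2.48], [-1.53, 4.67], [0.24, 2.81], [-2.84, 2.84]. Speed limits (rad/s): [2.79, 2.79, 3.14, 3.14, 3.14, 3.14].

## Interface

Orientations are given as a unit quaternion [x, y, z, w].
In Python, from plant import ctrl gives the robot as it stands.
- The arm moves only by the tool tcp_steps, called after "Request:" by a JSON object that holds its "op" and its "data". Schema: {"type":"object","properties":{"steps":{"type":"array","items":{"type":"array","prefixItems":[{"type":"array","items":{"type":"number"},"minItems":3,"maxItems":3},{"type":"array","items":{"type":"number"},"minItems":3,"maxItems":3},{"type":"number"}],"minItems":3,"maxItems":3},"minItems":1,"maxItems":10},"clamp_n":{"type":"number"},"only":{"type":"string"},"quiet":{"type":"boolean"},"lines":{"type":"string"}},"required":["steps"],"additionalProperties":false}. steps is a list of rows, 1 to 10 of them, each written [[dx, dy, dz], [rx, ry, rz], opening]: dx, dy, dz in m, then a rotation vector rx, ry, rz in rad, then the opening from 0.0 (shut) to 1.0 (fully open); each row is the pose to reach, as a shift and turn from the pose commanded when the call began, along the tool's axes at that moment; what a row does not reach only later rows make up. A row lasts 1/8 s, in which the tool goes at most 0.0625 m and 0.188 rad, less where a joint would pass 70% of its speed; a pose out of reach is approached as far as the arm can. The fingers move at their own pace and stop on an object; clamp_n is the grip in N (left out, the last holds). Time passes only in rows, so rows that do not move let the fingers close. The tool returns the time, the measured TCP pose, the force, the opening and the grip force at its end. only (a regular expression) keeps the lines of the reply that match it, lines (a string "A,B") keeps lines A to B, and quiet returns only ok. Input that does not fit is refused with a message, and nothing moves.
- ctrl.get_state(): the state, without advancing time (a new reading comes with each control period).
- ctrl.read_camera(name): name is "scene" or "top" or "wrist"; returns a dict with "pixels" (400x640x3 uint8, red, green, blue), "camera_matrix" (3x3 intrinsics, pixels), "xyz" and "orientation" of the camera in the world. Camera axes: x right, y down, z forward; pixel columns grow to the right and rows downward; lengths in m; the calibration is good to about 2 mm. A picture is of the moment at which its call begins. There is no depth.
- ctrl.sign_off(): hands the job in; it is judged then, once.
The state is a dict: "time": time; "qpos": joint angles; "dq": joint speeds; "joint_efforts": joint torques, N m; "eef_pos": TCP position; "tcp_rot": TCP orientation; "contact_force": force on the tool from outside, world axes, zero at the start; "wrist_torque": the same for the moment, N m; "opening": opening from 0.0 (shut) to 1.0 (fully open); "finger_force": force on a finger pad.
Only numpy, scipy, OpenCV 4.12 (cv2) and the standard library are available. Lean on these libraries where they do the work, as an engineer would, in place of code of your own. Each camera call takes 0.05 s, during which the arm holds its last target. There are 200 camera calls.

## Task

Start the extractor's filter purge with the fingertips: on the box with the rocker switch, press the raised half of the rocker fully down, then press the small round button in until it stays in, then press the wide bar key fully down and keep it down; the program finishes while still holding the bar key down. Do not press the big mushroom-headed stop button, do not press any control before its turn, and do not lift, tip or push away the boxes or the small things standing among them.

Things in the scene. Friction and masses are not known exactly. Their poses are not given: they have to be found in the camera images.
- rocker_box: grey plastic control box, loose on the bench on rubber feet, about 0.7 kg, a short cable gland stub at the middle of its +x end, lid 100 (along its x) x 70 mm at 45 mm height; origin at the centre of its underside, z up; carries the rocker at the middle of its lid.
- rocker (a joint): white rocker in a low black frame, 60 x 36 mm (long side along the box's x), tipping about the box's y axis 6 mm above the lid's centre: 0 rad = off (the +x half raised, its outer end about 22 mm above the lid; the other half level, 10 mm above the lid), 0.40 rad = on (+x half level, 10 mm above the lid). Takes about 3 N, stays where it is left; counts as on above 0.30.
- rocker_press (a point): where to press: on the top face of the rocker's raised (+x) half, 18 mm out from the rocker's middle; it moves with the rocker, from about 62 mm above the bench when off to 55 mm when fully on (and about 3 mm outward).
- latch_box: grey plastic control box, loose on the bench on rubber feet, about 0.7 kg, a short cable gland stub at the middle of its +x end, lid 100 (along its x) x 70 mm at 45 mm height; origin at the centre of its underside, z up; carries the small round button at the middle of its lid.
- latch_button (a joint): small flat white round button, 22 mm across, in a steel bezel of 32 mm: 0 = out (top 14 mm above the lid), 0.008 m = fully in (top 6 mm above the lid). Takes about 3 N and stays where it is pushed; counts as in above 0.006.
- latch_top (a point): centre of the small round button's top; 59 mm above the bench when out, 51 mm when in.
- bar_box: grey plastic control box, loose on the bench on rubber feet, about 0.7 kg, a short cable gland stub at the middle of its +x end, lid 100 (along its x) x 70 mm at 45 mm height; origin at the centre of its underside, z up; carries the wide bar key at the middle of its lid.
- bar_key (a joint): wide white bar key, 26 x 56 mm (long side along the box's y), in a low black frame: 0 = up (top 14 mm above the lid), 0.008 m = fully down (top 6 mm above the lid, 2 mm above the frame). A spring pushes it back: about 3 N at first, 5.4 N fully down; counts as down above 0.006.
- bar_top (a point): centre of the bar key's top; 59 mm above the bench when up, 51 mm when down.
- stop_box: grey plastic control box, loose on the bench on rubber feet, about 0.7 kg, a short cable gland stub at the middle of its +x end, lid 100 (along its x) x 70 mm at 45 mm height; origin at the centre of its underside, z up; carries the mushroom-headed stop button at the middle of its lid; leave alone.
- stop_head (a joint): big domed white mushroom head, 42 mm across, top 26 mm above the lid (71 mm above the bench): 0 = up, 0.006 m = pressed. Must stay up.
- cup: clear mixing cup, 62 mm across, 53 mm tall, loose and light, standing among the boxes; origin at the centre of its underside.
- gear: grey printed gear, 46 mm across, 16 mm tall, loose, lying among the boxes; origin at the centre of its underside.
- tee: small laser-cut wooden T, 47 x 44 x 8 mm, loose, lying among the boxes; origin at the centre of its underside.
- cube: printed cube, 25 mm, loose, standing among the boxes; origin at the centre of its underside.

How it is judged:
By the outcome, as a careful person would: the job done as asked, in the order asked, and still so for the second after the job is handed in, while the arm keeps its last pose, push and grip.
It also fails if it takes over 43 s, if anything falls off the work surface, if the arm or the gripper's body presses on something with over 40 N, if the wrist force passes 120 N, or if a joint passes its speed limit or range.

## Working session

There is one attempt and no reset: what is moved stays moved. The work goes in short steps, Python scripts to look and compute and a tool call to move; the robot and the scene stay as the last step left them, time stands still between calls to the robot, and variables do not carry over. Pictures are saved under pics/ and viewed, at most 10 in all, crops included, and the job is handed in when it is done.

```bash
ls; mkdir -p pics; python3 - <<'E'
from plant import ctrl
import cv2
for n in("top","scene"):
    r=ctrl.read_camera(n); cv2.imwrite(f"pics/{n}0.png",r["pixels"][:,:,::-1]); print(n,r["camera_matrix"],r["xyz"],r["orientation"])
s=ctrl.get_state(); print(s)
E
```

```text
pics
plant.py
top [[457.15203348   0.         326.06969022]
 [  0.         457.15203348 199.72380319]
 [  0.           0.           1.        ]] [ 0.32849339 -0.02007388  1.07278396] [ 0.71596187 -0.69047126  0.06993382 -0.0758768 ]
scene [[399.61357697   0.         316.96746307]
 [  0.         399.61357697 198.56602782]
 [  0.           0.           1.        ]] [0.2417094  0.55321903 0.72327838] [-0.21196783  0.89957025 -0.37074009  0.09162313]
{'time': 0.1, 'qpos': array([-1.25200298e+00,  2.87130875e-01,  1.57805211e+00, -1.91368985e-05,
        1.27864773e+00, -1.50005828e-01]), 'dq': array([ 0.00120496, -0.00024082, -0.0012791 , -0.00037918, -0.00137622,
       -0.0004271 ]), 'joint_efforts': array([ 2.34417848e-04, -4.07296729e+01, -2.93698275e+01, -2.03073214e-04,
        3.40254934e-03, -8.20582216e-06]), 'eef_pos': array([ 0.30479909, -0.60157483,  0.23003801]), 'tcp_rot': array([ 9.72652717e-01,  2.32261578e-01, -1.03454334e-04, -1.11427440e-03]), 'contact_force': array([ 0.82675592, -0.01677288,  0.80066782]), 'wrist_torque': array([-0.0053742 ,  0.00461467, -0.03630714]), 'finger_force': 0.0, 'opening': 0.9994202719457628}
```

View pics/top0.png

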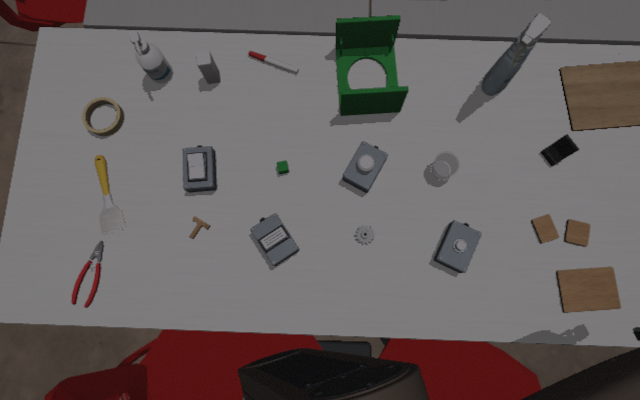

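View pics/scene0.png

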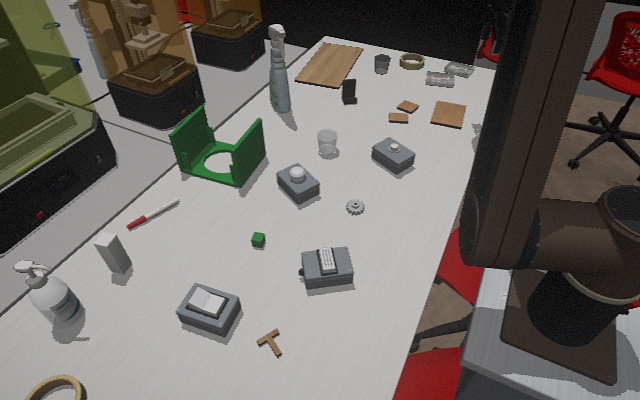

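The top view shows the rocker box at about (198,168) with its gland toward the top, and the bar box at (274,239) with its gland at upper left (263,221). The stop box is at (365,166) and the latch box at (459,246). The scene view shows the same boxes: rocker (208,303), bar (327,262), stop (297,175) and latch (394,150).

```bash
cat > h.py <<'E'
import numpy as np, cv2, json
from scipy.spatial.transform import Rotation as R
def ray(r,uv):
    K=r["camera_matrix"]; d=np.linalg.inv(K)@[uv[0],uv[1],1]
    return np.array(r["xyz"]),R.from_quat(r["orientation"]).as_matrix()@d
def plane(r,uv,z):
    o,d=ray(r,uv); return o+d*(z-o[2])/d[2]
def tri(r1,u1,r2,u2):
    (a,d),(b,e)=ray(r1,u1),ray(r2,u2)
    s=np.linalg.lstsq(np.c_[d,-e],b-a,rcond=None)[0]
    p,q=a+d*s[0],b+e*s[1]; return (p+q)/2,np.linalg.norm(p-q)
E
python3 - <<'E'
from plant import ctrl
from h import *
S={}
W={"top":dict(rocker=(198,168),bar=(274,239),latch=(459,246),stop=(365,166)),"scene":dict(rocker=(208,308),bar=(327,266),latch=(394,154),stop=(297,180))}
tiles=[]
for n in W:
    r=ctrl.read_camera(n); S[n]=r; row=[]
    hsv=cv2.cvtColor(r["pixels"],cv2.COLOR_RGB2HSV)
    for k,(u,v) in W[n].items():
        h=34
        p=r["pixels"][v-h:v+h,u-h:u+h,::-1]; row.append(cv2.resize(p,(200,200),interpolation=cv2.INTER_CUBIC))
        g=hsv[v-h:v+h,u-h:u+h]
        # box body: bluish grey, darker than table
        m=((g[:,:,1]>40)&(g[:,:,0]>90)&(g[:,:,0]<130)).astype(np.uint8)
        nl,l,st,c=cv2.connectedComponentsWithStats(m); i=1+np.argmax(st[1:,4])
        print(n,k,"body",st[i,4],cv2.minAreaRect(cv2.findContours((l==i).astype(np.uint8),0,1)[0][0]+[u-h,v-h]) )
    tiles.append(np.hstack(row))
cv2.imwrite("pics/c1.png",np.vstack(tiles))
import pickle; pickle.dump(S,open("s.pkl","wb"))
E
```

```text
top rocker body 2 ((200.5, 180.0), (1.0, 0.0), 180.0)
top bar body 1 ((263.0, 219.0), (0.0, 0.0), 0.0)Traceback (most recent call last):
  File "<stdin>", line 15, in <module>
    return _wrapfunc(a, 'argmax', axis=axis, out=out, **kwds)
    return bound(*args, **kwds)
ValueError: attempt to get argmax of an empty sequence
```

```bash
python3 - <<'E'
from plant import ctrl
from h import *
import pickle
W={"top":dict(rocker=(198,168),bar=(274,239),latch=(459,246),stop=(365,166)),"scene":dict(rocker=(208,308),bar=(327,266),latch=(394,154),stop=(297,180))}
S={};tiles=[]
for n in W:
    r=ctrl.read_camera(n); S[n]=r; row=[]
    G=cv2.cvtColor(r["pixels"],cv2.COLOR_RGB2GRAY)
    for k,(u,v) in W[n].items():
        h=34
        p=r["pixels"][v-h:v+h,u-h:u+h,::-1]; row.append(cv2.resize(p,(200,200),interpolation=cv2.INTER_CUBIC))
        g=G[v-h:v+h,u-h:u+h]; t,m=cv2.threshold(g,0,1,cv2.THRESH_BINARY_INV+cv2.THRESH_OTSU)
        nl,l,st,c=cv2.connectedComponentsWithStats(m); i=l[tuple(np.argwhere(m)[np.argmin(np.abs(np.argwhere(m)-h).sum(1))])]
        cs,hi=cv2.findContours((l==i).astype(np.uint8),cv2.RETR_CCOMP,cv2.CHAIN_APPROX_NONE)
        print(n,k,t,"med",np.median(p[l==i],0))
        for c,q in zip(cs,hi[0]):
            if len(c)>8: print("  hole" if q[3]>=0 else "  outer",np.round(cv2.minAreaRect(c)[0]+np.array([u-h,v-h]),1),np.round(cv2.minAreaRect(c)[1:][0],1),round(cv2.minAreaRect(c)[2],1))
    tiles.append(np.hstack(row))
cv2.imwrite("pics/c1.png",np.vstack(tiles))
pickle.dump(S,open("s.pkl","wb"))
E
```

```text
top rocker 95.0 med [82. 78. 76.]
  outer [199.4 169.9] [49.8 34.1] 87.7
  hole [195.7 165.3] [26.5 17.5] 84.6
top bar 99.0 med [98. 95. 97.]
top latch 101.0 med [94. 88. 84.]
  outer [455.8 247.3] [37.2 53.6] 24.2
  hole [459.8 245.2] [14.1 13.4] 45.0
top stop 101.0 med [93. 87. 84.]
  outer [363.4 168.2] [31. 52.] 29.1
  hole [366. 162.] [17.  15.6] 45.0
scene rocker 140.0 med [115. 115. 112.]
  outer [209.  312.1] [63.6 49.2] 19.7
  hole [220.2 323.8] [2.8 3.5] 45.0
  hole [205.7 300.2] [33.7 20.8] 23.5
scene bar 143.0 med [145. 142. 143.]
scene latch 140.0 med [116. 115. 112.]
  outer [393.1 156.9] [47.1 30.8] 33.7
  hole [388.8 147.8] [3.5 2.8] 45.0
  hole [394.2 145.2] [7.8 7.1] 45.0
scene stop 141.0 med [114. 111. 108.]
  outer [298.5 185. ] [48.5 32.4] 46.5
  hole [296.5 171.5] [14.1 14.1] 45.0
```

View pics/c1.png

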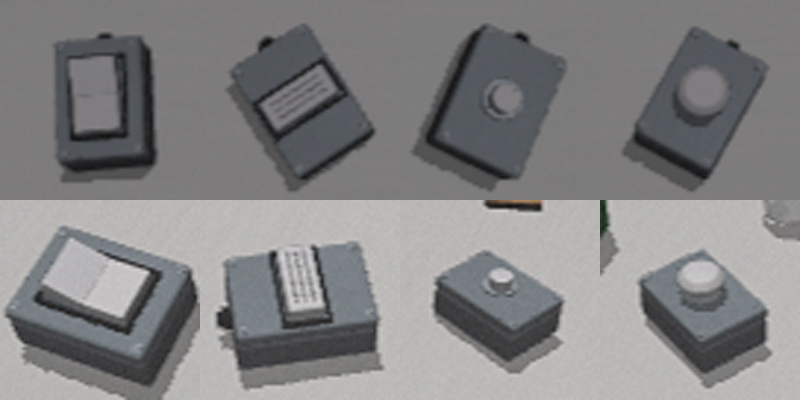

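The crops show the rocker's raised half toward the gland: up in the top view, left in the scene view. The bar key lies across its box, and the latch button is small and round in a bezel.

```bash
python3 - <<'E'
from h import *
import pickle
S=pickle.load(open("s.pkl","rb"))
W={"top":dict(rocker=(196,165),bar=(274,239),latch=(460,245),stop=(366,162)),"scene":dict(rocker=(206,300),bar=(327,260),latch=(394,145),stop=(297,172))}
P={n:{} for n in W}
for n in W:
    G=cv2.cvtColor(S[n]["pixels"],cv2.COLOR_RGB2GRAY).astype(np.float32); thr=105 if n=="top" else 150
    for k,(u,v) in W[n].items():
        h=24; g=cv2.resize(G[v-h:v+h+1,u-h:u+h+1],None,fx=4,fy=4,interpolation=cv2.INTER_LINEAR)
        m=(g>thr).astype(np.uint8)
        if k=="bar": m=cv2.morphologyEx(m,cv2.MORPH_CLOSE,np.ones((7,7)))
        nl,l,st,c=cv2.connectedComponentsWithStats(m)
        d=[1e9]+[np.hypot(*(c[i]-4*h-2))+(1e3 if st[i,4]<100 or st[i,4]>14000 else 0) for i in range(1,nl)]; i=int(np.argmin(d))
        cs=cv2.findContours((l==i).astype(np.uint8),0,2)[0][0]; b=cv2.minAreaRect(cs)
        f=lambda q:(np.array(q)+.5)/4-.5+[u-h,v-h]
        P[n][k]=f(b[0]); print(n,k,st[i,4]/16,f(c[i]).round(1),"rect",f(b[0]).round(1),np.round(np.array(b[1])/4,1),round(b[2]), f(cv2.boxPoints(b)).round(1).tolist())
for k in P["top"]:
    print(k,*[np.round(x,4) for x in tri(S["top"],P["top"][k],S["scene"],P["scene"][k])], "top@.059",plane(S["top"],P["top"][k],.059).round(4),"scene",plane(S["scene"],P["scene"][k],.059).round(4))
E
```

```text
top rocker 349.0 [195.7 165.4] rect [195.6 165.4] [24.6 14.9] 85 [[187.1, 153.8], [201.9, 152.5], [204.2, 177.0], [189.4, 178.3]]
top bar 241.75 [273.1 237.6] rect [273.1 237.6] [10.3 24.2] 57 [[260.1, 239.9], [280.4, 226.7], [286.0, 235.3], [265.8, 248.5]]
top latch 89.9375 [460.9 244.4] rect [460.7 244.3] [13.3  9.7] 50 [[452.7, 242.3], [460.2, 236.1], [468.7, 246.3], [461.3, 252.5]]
top stop 167.9375 [366.1 161.7] rect [366.2 161.7] [14.7 14.1] 45 [[356.0, 161.5], [366.0, 151.5], [376.4, 161.9], [366.4, 171.9]]
scene rocker 531.4375 [205.7 300.4] rect [205.7 300.3] [31.7 19. ] 24 [[187.4, 302.6], [195.1, 285.2], [224.0, 298.0], [216.3, 315.4]]
scene bar 909.625 [326.7 246.9] rect [327.  252.4] [33.5 48.7] 90 [[302.6, 235.6], [351.4, 235.6], [351.4, 269.1], [302.6, 269.1]]
scene latch 30.9375 [394.  145.1] rect [394. 145.] [4.8 8.2] 90 [[389.9, 142.6], [398.1, 142.6], [398.1, 147.4], [389.9, 147.4]]
scene stop 1395.0625 [296.4 164.4] rect [297. 172.] [48.8 48.8] 90 [[272.6, 147.6], [321.4, 147.6], [321.4, 196.4], [272.6, 196.4]]
rocker [0.6112 0.2965 0.0569] 0.0003 top@.059 [0.6108 0.2959 0.059 ] scene [0.6099 0.2973 0.059 ]
bar [0.4491 0.1056 0.074 ] 0.0011 top@.059 [0.4504 0.1073 0.059 ] scene [0.4545 0.0953 0.059 ]
latch [ 0.4496 -0.3096  0.0597] 0.0018 top@.059 [ 0.4505 -0.3096  0.059 ] scene [ 0.4488 -0.3106  0.059 ]
stop [ 0.632  -0.097   0.0599] 0.0026 top@.059 [ 0.6336 -0.0967  0.059 ] scene [ 0.6311 -0.0979  0.059 ]
```

```bash
cat >> h.py <<'E'
def delta(s,target,yawx=None):
    "tool-axis shift to target (world) and turn about tool z to bring tool x (mod half turn) to yaw"
    M=R.from_quat(s["tcp_rot"]).as_matrix(); t=M.T@(np.array(target)-s["eef_pos"])
    a=None
    if yawx is not None:
        a=-(yawx-np.arctan2(M[1,0],M[0,0])); a=(a+np.pi/2)%np.pi-np.pi/2
    return t.round(4),a
E
python3 - <<'E'
from h import *
from plant import ctrl
import pickle
S=pickle.load(open("s.pkl","rb")); r=S["top"]
a,b=plane(r,(189.4,178.3),.055),plane(r,(187.1,153.8),.067); print("rocker yaw",np.arctan2(*(b-a)[[1,0]]))
a,b=plane(r,(260.1,239.9),.059),plane(r,(265.8,248.5),.059); print("bar x yaw",np.arctan2(*(a-b)[[1,0]]))
o,_=ray(r,(0,0)); s=ctrl.get_state()
w=ctrl.read_camera("wrist"); M=R.from_quat(s["tcp_rot"]).as_matrix(); print("cam in tool",M.T@(w["xyz"]-s["eef_pos"]),(M.T@R.from_quat(w["orientation"]).as_matrix()).round(3), w["camera_matrix"][0,0])
print("latch",delta(s,[.45,-.31,.2])); 
E
```

```text
rocker yaw 0.1292411898265265
bar x yaw 0.6410200556290825
cam in tool [ 0.08616522 -0.00049412 -0.1425006 ] [[ 0.001 -0.944 -0.329]
 [ 1.     0.001  0.   ]
 [ 0.    -0.329  0.944]] 349.31999880978157
latch (array([ 0.2613, -0.1948,  0.0309]), None)
```

Request:
{"op": "tcp_steps", "data": {"steps": [[[0.05, -0.037, 0.006], [0, 0, 0], 0], [[0.1, -0.074, 0.012], [0, 0, 0], 0], [[0.15, -0.111, 0.018], [0, 0, 0], 0], [[0.2, -0.148, 0.024], [0, 0, 0], 0], [[0.24, -0.18, 0.03], [0, 0, 0], 0], [[0.26, -0.195, 0.03], [0, 0, 0], 0], [[0.26, -0.195, 0.03], [0, 0, 0], 0], [[0.26, -0.195, 0.03], [0, 0, 0], 0]]}}

```text
time: 1.3
eef_pos: [0.4487, -0.3114, 0.2016]
tcp_rot: [0.973, 0.232, -0.0, 0.0]
contact_force: [-0.4, 0.3, 1.1]
opening: 0.0
finger_force: 0.0
```

```bash
python3 - <<'E'
from plant import ctrl
from h import *
import pickle
w=ctrl.read_camera("wrist"); pickle.dump(w,open("w_latch.pkl","wb")); cv2.imwrite("pics/wl.png",w["pixels"][:,:,::-1])
s=ctrl.get_state(); print(s["eef_pos"],s["opening"],s["contact_force"],s["qpos"])
E
```

```text
[ 0.44857903 -0.31166698  0.20151322] 0.0003738620163356158 [-0.95267616 -0.52184482 -0.61191909] [-7.92836821e-01  2.94936767e-02  1.92285217e+00 -3.99611582e-04
  1.18878129e+00  3.10198663e-01]
```

View pics/wl.png

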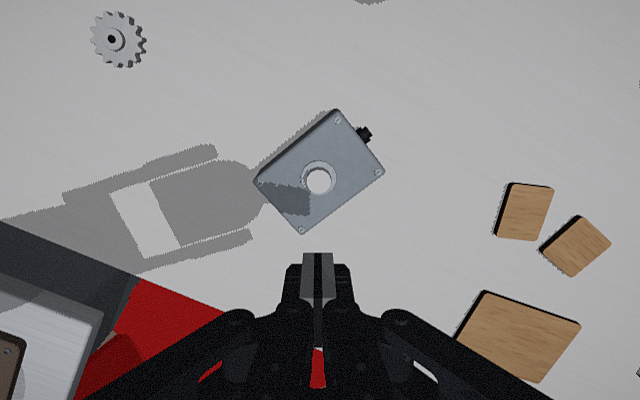

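The wrist view shows the latch button at about (319,181) in its bezel, with the shut fingertips at (317,255) below it. Next I measure the latch and move on to the bar.

```bash
python3 - <<'E'
from plant import ctrl
from h import *
import pickle
w=pickle.load(open("w_latch.pkl","rb")); S=pickle.load(open("s.pkl","rb"))
g=cv2.cvtColor(w["pixels"],cv2.COLOR_RGB2GRAY)
print(g[181,295:345].tolist()); 
m=(g>205).astype(np.uint8); n,l,st,c=cv2.connectedComponentsWithStats(m); i=l[181,319]; print(i,st[i],c[i])
print(plane(w,c[i],.059),tri(w,c[i],S["top"],(460.9,244.6)),tri(w,c[i],S["scene"],(394,145.1)))
s=ctrl.get_state(); print("bar",delta(s,[.45,.107,.2],.641))
E
```

```text
[127, 129, 129, 125, 129, 74, 122, 167, 130, 103, 107, 117, 193, 185, 185, 184, 184, 185, 182, 186, 183, 183, 183, 182, 182, 181, 181, 185, 183, 182, 183, 186, 184, 184, 186, 186, 136, 160, 164, 162, 162, 124, 130, 132, 132, 133, 134, 134, 133, 131]
0 [     0      0    640    400 256000] [319.5 199.5]
[ 0.43620593 -0.3194211   0.059     ] (array([ 0.44561754, -0.30949162,  0.08254821]), np.float64(0.012309641012876042)) (array([ 0.44320671, -0.31558226,  0.05978205]), np.float64(0.014529417798045908))
bar (array([ 0.1901, -0.373 ,  0.0013]), np.float64(-0.17309033047098632))
```

Request:
{"op": "tcp_steps", "data": {"steps": [[[0.025, -0.05, 0], [0, 0, -0.02], 0], [[0.05, -0.1, 0], [0, 0, -0.05], 0], [[0.076, -0.15, 0], [0, 0, -0.08], 0], [[0.102, -0.2, 0], [0, 0, -0.11], 0], [[0.128, -0.25, 0], [0, 0, -0.14], 0], [[0.153, -0.3, 0], [0, 0, -0.17], 0], [[0.178, -0.35, 0], [0, 0, -0.17], 0], [[0.19, -0.373, 0], [0, 0, -0.17], 0], [[0.19, -0.373, 0], [0, 0, -0.17], 0], [[0.19, -0.373, 0], [0, 0, -0.17], 0]]}}

```text
time: 2.6
eef_pos: [0.4502, 0.1067, 0.2014]
tcp_rot: [0.95, 0.313, -0.0, 0.0]
contact_force: [0.3, -0.5, -0.1]
opening: -0.003
finger_force: 0.0
```

```bash
python3 - <<'E'
from plant import ctrl
from h import *
import pickle
w=pickle.load(open("w_latch.pkl","rb")); S=pickle.load(open("s.pkl","rb"))
g=cv2.cvtColor(w["pixels"],cv2.COLOR_RGB2GRAY)
m=cv2.erode((g>172).astype(np.uint8),np.ones((3,3))); n,l,st,c=cv2.connectedComponentsWithStats(m); i=l[181,319]; print(i,st[i],c[i])
print("latch",plane(w,c[i],.059),tri(w,c[i],S["top"],(460.9,244.6)),tri(w,c[i],S["scene"],(394,145.1)))
w=ctrl.read_camera("wrist"); pickle.dump(w,open("w_bar.pkl","wb")); cv2.imwrite("pics/wb.png",w["pixels"][:,:,::-1])
s=ctrl.get_state(); print("rocker",delta(s,[.625,.298,.2],.129))
E
```

```text
199 [308 172  22  20 339] [318.33628319 181.38348083]
latch [ 0.45031608 -0.31111416  0.059     ] (array([ 0.44995953, -0.31100707,  0.05701498]), np.float64(0.0008084896738956949)) (array([ 0.44949706, -0.31153018,  0.05763108]), np.float64(0.0009820373430385982))
rocker (array([ 0.2544, -0.0499,  0.0013]), np.float64(0.507875599000621))
```

View pics/wb.png

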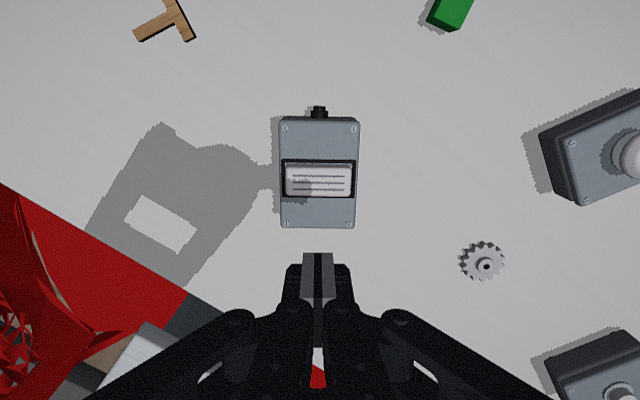

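The wrist view over the bar box shows its key at about x 285–351, y 164–195, centre (318,180), already aligned with the tool.

Request:
{"op": "tcp_steps", "data": {"steps": [[[0.05, -0.01, 0], [0, 0, 0.1], 0], [[0.1, -0.02, 0], [0, 0, 0.2], 0], [[0.15, -0.03, 0], [0, 0, 0.3], 0], [[0.2, -0.04, 0], [0, 0, 0.4], 0], [[0.24, -0.047, 0], [0, 0, 0.49], 0], [[0.255, -0.05, 0], [0, 0, 0.51], 0], [[0.255, -0.05, 0], [0, 0, 0.51], 0], [[0.255, -0.05, 0], [0, 0, 0.51], 0]]}}

```text
time: 3.65
eef_pos: [0.6247, 0.2985, 0.2011]
tcp_rot: [0.998, 0.064, -0.0, 0.0]
contact_force: [-0.7, 0.3, -0.7]
opening: 0.0
finger_force: 0.0
```

```bash
python3 - <<'E'
from plant import ctrl
from h import *
import pickle
w=pickle.load(open("w_bar.pkl","rb")); S=pickle.load(open("s.pkl","rb"))
g=cv2.cvtColor(w["pixels"],cv2.COLOR_RGB2GRAY)
print(g[165:200,345].tolist(),g[190,275:362].tolist())
f=(g<60).astype(np.uint8); f[:150]=0; f[205:]=0; f[:,:270]=0; f[:,370:]=0
b=cv2.minAreaRect(np.argwhere(f)[:,::-1].astype(np.float32)); print("frame",b)
m=(g>165).astype(np.uint8); m[:160]=0;m[200:]=0;m[:,:280]=0;m[:,358:]=0
m=cv2.morphologyEx(m,cv2.MORPH_OPEN,np.ones((3,3)));k=cv2.minAreaRect(np.argwhere(m)[:,::-1].astype(np.float32)); print("key",k)
print("bar",plane(w,k[0],.059),tri(w,k[0],S["top"],(273.1,237.6)),tri(w,k[0],S["scene"],(326.3,258.5)),"frame@.049",plane(w,b[0],.049))
w=ctrl.read_camera("wrist"); pickle.dump(w,open("w_rock.pkl","wb")); cv2.imwrite("pics/wr.png",w["pixels"][:,:,::-1])
E
```

```text
[81, 83, 94, 155, 178, 182, 183, 182, 184, 184, 185, 184, 188, 185, 183, 184, 185, 186, 188, 185, 185, 182, 183, 184, 187, 186, 182, 186, 186, 186, 176, 111, 4, 115, 138] [128, 130, 130, 129, 108, 72, 71, 8, 16, 14, 51, 104, 128, 131, 138, 136, 133, 129, 119, 127, 126, 122, 120, 124, 121, 122, 122, 121, 121, 119, 123, 119, 122, 121, 120, 120, 124, 129, 166, 161, 156, 156, 116, 156, 150, 153, 150, 152, 154, 152, 109, 115, 151, 147, 117, 142, 146, 139, 129, 111, 133, 134, 112, 122, 133, 135, 134, 136, 136, 173, 186, 184, 185, 186, 176, 116, 14, 7, 20, 48, 125, 109, 192, 182, 179, 180, 177]
frame ((318.0, 178.0), (38.0, 74.0), 90.0)
key ((318.4999694824219, 181.99998474121094), (62.99999237060547, 25.999996185302734), 0.0)
bar [0.45151514 0.10676841 0.059     ] (array([0.45086445, 0.10696379, 0.05777887]), np.float64(0.0011009403851020417)) (array([0.45049162, 0.10607367, 0.05364432]), np.float64(0.0007133917351607612)) frame@.049 [0.45180825 0.10749218 0.049     ]
```

View pics/wr.png

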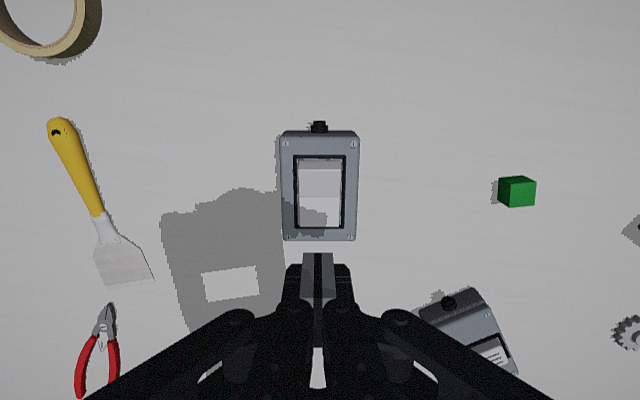

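The wrist view over the rocker shows its frame at x 294–346, y 154–229, the crease between the halves at y about 196, and the raised half above it toward the gland.

```bash
python3 - <<'E'
from plant import ctrl
from h import *
import pickle
w=pickle.load(open("w_rock.pkl","rb")); S=pickle.load(open("s.pkl","rb"))
g=cv2.cvtColor(w["pixels"],cv2.COLOR_RGB2GRAY)
print("col",g[150:235,335].tolist()); print("row",g[185,275:365].tolist())
f=(g<60).astype(np.uint8); f[:150]=0; f[235:]=0; f[:,:288]=0; f[:,352:]=0
b=cv2.minAreaRect(np.argwhere(f)[:,::-1].astype(np.float32)); print("frame",b,plane(w,b[0],.048))
h=plane(w,(320,196),.055); yaw=.129; p=h+[.018*np.cos(yaw),.018*np.sin(yaw),.007]; print("hinge",h,"press",p)
print("raised end",plane(w,(320,158),.067),"tri",tri(w,(320,158),S["top"],(194.5,153.2)))
s=ctrl.get_state(); print(delta(s,[p[0],p[1],.075]))
E
```

```text
col [128, 125, 130, 131, 98, 31, 29, 26, 55, 115, 111, 118, 134, 130, 131, 133, 133, 133, 129, 167, 186, 172, 166, 168, 167, 167, 169, 167, 166, 167, 167, 168, 167, 165, 166, 166, 165, 166, 163, 166, 167, 167, 164, 165, 166, 168, 158, 169, 180, 179, 177, 178, 178, 177, 179, 179, 177, 177, 178, 179, 178, 180, 178, 177, 180, 180, 178, 178, 177, 181, 178, 179, 176, 176, 179, 189, 149, 43, 52, 113, 127, 129, 120, 126, 123]
row [178, 118, 124, 125, 128, 101, 92, 113, 125, 127, 125, 125, 127, 123, 126, 132, 132, 135, 35, 19, 18, 23, 95, 79, 162, 173, 167, 169, 166, 167, 167, 164, 165, 169, 169, 164, 170, 166, 170, 168, 165, 166, 167, 168, 167, 167, 166, 166, 166, 169, 166, 167, 165, 167, 164, 169, 167, 168, 166, 166, 166, 165, 168, 171, 161, 127, 139, 0, 21, 25, 79, 137, 132, 129, 129, 125, 125, 127, 129, 126, 127, 114, 101, 155, 182, 176, 175, 175, 177, 175]
frame ((318.9999694824219, 191.49996948242188), (51.99999237060547, 72.99998474121094), -0.0) [0.6136194  0.29635007 0.048     ]
hinge [0.61191164 0.29528019 0.055     ] press [0.62976208 0.29759576 0.062     ]
raised end [0.64810872 0.3001395  0.067     ] tri (array([0.64339184, 0.30153359, 0.05197149]), np.float64(0.004730287390115208))
(array([0.0051, 0.0017, 0.1262]), None)
```

Request:
{"op": "tcp_steps", "data": {"steps": [[[0.002, 0.001, 0.04], [0, 0, 0], 0], [[0.004, 0.001, 0.08], [0, 0, 0], 0], [[0.005, 0.001, 0.11], [0, 0, 0], 0], [[0.005, 0.001, 0.124], [0, 0, 0], 0], [[0.005, 0.001, 0.126], [0, 0, 0], 0], [[0.005, 0.001, 0.126], [0, 0, 0], 0]]}}

```text
time: 4.45
eef_pos: [0.6308, 0.2999, 0.0771]
tcp_rot: [0.998, 0.064, 0.001, -0.0]
contact_force: [0.5, 0.5, -0.1]
opening: -0.002
finger_force: 0.0
```

Request:
{"op": "tcp_steps", "data": {"steps": [[[0, 0, 0.004], [0, 0, 0], 0], [[0, 0, 0.008], [0, 0, 0], 0], [[0, 0, 0.012], [0, 0, 0], 0], [[0, 0, 0.016], [0, 0, 0], 0], [[0, 0, 0.019], [0, 0, 0], 0], [[0, 0, 0.019], [0, 0, 0], 0]]}}

```text
time: 5.2
eef_pos: [0.6297, 0.2997, 0.0561]
tcp_rot: [0.998, 0.064, -0.0, -0.0]
contact_force: [2.4, 0.4, 1.9]
opening: 0.003
finger_force: 1.1
```

Request:
{"op": "tcp_steps", "data": {"steps": [[[0, 0, 0.001], [0, 0, 0], 0], [[0, 0, 0.002], [0, 0, 0], 0], [[0, 0, 0.002], [0, 0, 0], 0]]}}

```text
time: 5.58
eef_pos: [0.6299, 0.2998, 0.0551]
tcp_rot: [0.998, 0.064, -0.0, 0.0]
contact_force: [1.4, -0.5, 4.3]
opening: -0.0
finger_force: 2.5
```

Request:
{"op": "tcp_steps", "data": {"steps": [[[0, 0, 0.001], [0, 0, 0], 0], [[0, 0, 0.001], [0, 0, 0], 0]]}}

```text
time: 5.82
eef_pos: [0.6299, 0.2998, 0.055]
tcp_rot: [0.998, 0.064, -0.0, 0.0]
contact_force: [-0.3, -0.9, 8.3]
opening: -0.007
finger_force: 4.1
```

Bottomed at z = 0.055 with 8 N. I lift off and check.

Request:
{"op": "tcp_steps", "data": {"steps": [[[0, 0, -0.02], [0, 0, 0], 0], [[0, 0, -0.06], [0, 0, 0], 0], [[0, 0, -0.11], [0, 0, 0], 0], [[0, 0, -0.145], [0, 0, 0], 0], [[0, 0, -0.147], [0, 0, 0], 0], [[0, 0, -0.147], [0, 0, 0], 0]]}}

```text
time: 6.58
eef_pos: [0.6287, 0.2995, 0.1989]
tcp_rot: [0.998, 0.064, -0.001, 0.0]
contact_force: [0.6, -0.2, -0.1]
opening: -0.001
finger_force: 0.0
```

```bash
python3 - <<'E'
from plant import ctrl
from h import *
w=ctrl.read_camera("wrist"); t=ctrl.read_camera("scene")
a=cv2.resize(w["pixels"][110:260,220:420],(600,450)); b=cv2.resize(t["pixels"][274:342,174:242],(200,200)); a[:200,:200]=b
cv2.imwrite("pics/wr2.png",a[:,:,::-1])
g=cv2.cvtColor(w["pixels"],cv2.COLOR_RGB2GRAY); print(g[150:235,335].tolist())
s=ctrl.get_state(); print(s["eef_pos"],"latch",delta(s,[.450,-.311,.2]))
E
```

```text
[123, 121, 124, 124, 124, 126, 123, 124, 133, 95, 40, 30, 22, 75, 101, 91, 73, 156, 182, 178, 176, 178, 179, 177, 177, 174, 179, 177, 178, 175, 177, 179, 176, 177, 177, 178, 178, 179, 178, 180, 178, 178, 177, 179, 176, 176, 177, 176, 180, 165, 166, 176, 181, 178, 179, 177, 178, 178, 177, 178, 177, 179, 178, 179, 177, 179, 178, 178, 177, 178, 178, 178, 175, 178, 178, 179, 176, 179, 178, 176, 179, 177, 183, 146, 113]
[0.62832587 0.29927974 0.19739579] latch (array([-0.2552,  0.5823, -0.0008]), None)
```

View pics/wr2.png

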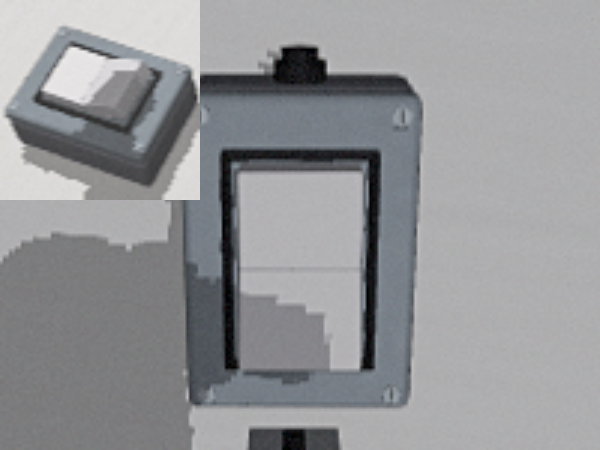

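The picture shows the rocker switched: the +x half is level and bright, the other half is up. On to the latch button.

Request:
{"op": "tcp_steps", "data": {"steps": [[[-0.024, 0.055, 0], [0, 0, 0], 0], [[-0.048, 0.11, 0], [0, 0, 0], 0], [[-0.072, 0.165, 0], [0, 0, 0], 0], [[-0.096, 0.22, 0], [0, 0, 0], 0], [[-0.12, 0.275, 0], [0, 0, 0], 0], [[-0.144, 0.33, 0], [0, 0, 0], 0], [[-0.168, 0.385, 0], [0, 0, 0], 0], [[-0.192, 0.44, 0], [0, 0, 0], 0], [[-0.216, 0.495, 0], [0, 0, 0], 0], [[-0.24, 0.55, 0], [0, 0, 0], 0]], "quiet": true}}

```text
ok
```

Request:
{"op": "tcp_steps", "data": {"steps": [[[-0.014, 0.032, 0], [0, 0, 0], 0], [[-0.014, 0.032, 0], [0, 0, 0], 0], [[-0.014, 0.032, 0], [0, 0, 0], 0], [[-0.014, 0.032, 0], [0, 0, 0], 0]]}}

```text
time: 8.43
eef_pos: [0.4529, -0.3086, 0.1996]
tcp_rot: [0.998, 0.065, -0.0, -0.001]
contact_force: [0.3, 0.2, 0.7]
opening: -0.002
finger_force: 0.0
```

```bash
python3 - <<'E'
from plant import ctrl
from h import *
w=ctrl.read_camera("wrist"); g=cv2.cvtColor(w["pixels"],cv2.COLOR_RGB2GRAY)
s=ctrl.get_state(); print(s["eef_pos"],"latch",delta(s,[.450,-.311,.075]))
E
```

```text
[ 0.45297483 -0.30872949  0.19990256] latch (array([-0.0032,  0.002 ,  0.1249]), None)
```

Request:
{"op": "tcp_steps", "data": {"steps": [[[-0.001, 0.001, 0.04], [0, 0, 0], 0], [[-0.002, 0.002, 0.08], [0, 0, 0], 0], [[-0.003, 0.002, 0.11], [0, 0, 0], 0], [[-0.003, 0.002, 0.122], [0, 0, 0], 0], [[-0.003, 0.002, 0.125], [0, 0, 0], 0], [[-0.003, 0.002, 0.125], [0, 0, 0], 0], [[-0.003, 0.002, 0.125], [0, 0, 0], 0]]}}

```text
time: 9.35
eef_pos: [0.4508, -0.3131, 0.0769]
tcp_rot: [0.998, 0.064, 0.001, 0.001]
contact_force: [0.0, -0.8, -0.2]
opening: -0.001
finger_force: 0.0
```

Request:
{"op": "tcp_steps", "data": {"steps": [[[0, 0, 0.004], [0, 0, 0], 0], [[0, 0, 0.008], [0, 0, 0], 0], [[0, 0, 0.012], [0, 0, 0], 0], [[0, 0, 0.016], [0, 0, 0], 0], [[0, 0, 0.02], [0, 0, 0], 0], [[0, 0, 0.02], [0, 0, 0], 0]]}}

```text
time: 10.1
eef_pos: [0.4499, -0.3124, 0.055]
tcp_rot: [0.998, 0.064, -0.0, -0.0]
contact_force: [-0.2, -0.0, 0.3]
opening: 0.0
finger_force: 0.0
```

Request:
{"op": "tcp_steps", "data": {"steps": [[[0, 0, 0.001], [0, 0, 0], 0], [[0, 0, 0.002], [0, 0, 0], 0]]}}

```text
time: 10.35
eef_pos: [0.45, -0.3125, 0.0536]
tcp_rot: [0.998, 0.064, -0.0, 0.0]
contact_force: [-1.1, 0.3, 2.3]
opening: -0.0
finger_force: 1.2
```

Request:
{"op": "tcp_steps", "data": {"steps": [[[0, 0, 0.001], [0, 0, 0], 0], [[0, 0, 0.002], [0, 0, 0], 0]]}}

```text
time: 10.6
eef_pos: [0.45, -0.3125, 0.0514]
tcp_rot: [0.998, 0.064, 0.0, 0.0]
contact_force: [-0.5, 1.2, 2.1]
opening: -0.0
finger_force: 1.2
```

Request:
{"op": "tcp_steps", "data": {"steps": [[[0, 0, 0.001], [0, 0, 0], 0], [[0, 0, 0.001], [0, 0, 0], 0]]}}

```text
time: 10.85
eef_pos: [0.45, -0.3125, 0.051]
tcp_rot: [0.998, 0.064, -0.0, -0.0]
contact_force: [-2.3, 1.4, 5.5]
opening: 0.001
finger_force: 3.0
```

Request:
{"op": "tcp_steps", "data": {"steps": [[[0, 0, 0.001], [0, 0, 0], 0], [[0, 0, 0.001], [0, 0, 0], 0]]}}

```text
time: 11.1
eef_pos: [0.4501, -0.3125, 0.0509]
tcp_rot: [0.998, 0.065, -0.0, -0.0]
contact_force: [-4.2, 3.6, 11.4]
opening: -0.003
finger_force: 5.5
```

Request:
{"op": "tcp_steps", "data": {"steps": [[[0, 0, -0.02], [0, 0, 0], 0], [[0, 0, -0.06], [0, 0, 0], 0], [[0, 0, -0.11], [0, 0, 0], 0], [[0, 0, -0.147], [0, 0, 0], 0], [[0, 0, -0.149], [0, 0, 0], 0], [[0, 0, -0.149], [0, 0, 0], 0]]}}

```text
time: 11.85
eef_pos: [0.4495, -0.312, 0.1971]
tcp_rot: [0.998, 0.064, -0.0, -0.001]
contact_force: [-0.4, -0.6, -0.6]
opening: 0.002
finger_force: 0.0
```

```bash
python3 - <<'E'
from plant import ctrl
from h import *
w=ctrl.read_camera("wrist"); t=ctrl.read_camera("scene")
a=cv2.resize(w["pixels"][110:260,220:420],(600,450)); b=cv2.resize(t["pixels"][120:188,360:428],(200,200)); a[:200,:200]=b
cv2.imwrite("pics/wl2.png",a[:,:,::-1])
s=ctrl.get_state(); print(s["eef_pos"],"bar",delta(s,[.451,.107,.2],.641))
E
```

```text
[ 0.44906486 -0.31158426  0.19590406] bar (array([ 0.0557, -0.4149, -0.0029]), np.float64(-0.5122447143198698))
```

View pics/wl2.png

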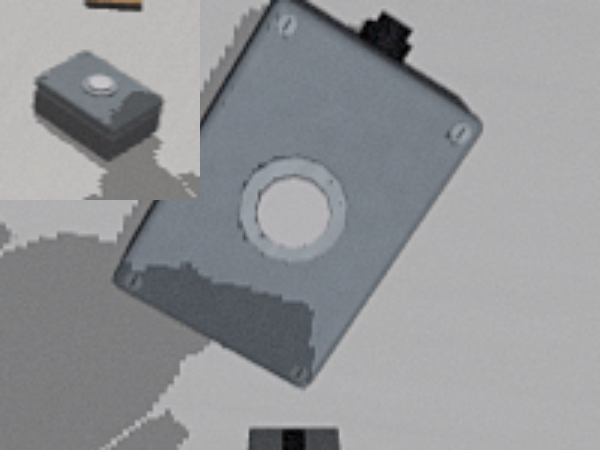

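The picture shows the button sunk nearly flush in its bezel, so it has latched in. On to the bar key.

Request:
{"op": "tcp_steps", "data": {"steps": [[[0.007, -0.05, 0], [0, 0, -0.06], 0], [[0.014, -0.105, 0], [0, 0, -0.13], 0], [[0.021, -0.16, 0], [0, 0, -0.2], 0], [[0.028, -0.215, 0], [0, 0, -0.27], 0], [[0.036, -0.27, 0], [0, 0, -0.34], 0], [[0.044, -0.325, 0], [0, 0, -0.41], 0], [[0.052, -0.38, 0], [0, 0, -0.48], 0], [[0.056, -0.415, 0], [0, 0, -0.51], 0], [[0.056, -0.415, 0], [0, 0, -0.51], 0], [[0.056, -0.415, 0], [0, 0, -0.51], 0]]}}

```text
time: 13.2
eef_pos: [0.4516, 0.1059, 0.1971]
tcp_rot: [0.949, 0.314, -0.001, -0.0]
contact_force: [-0.7, 0.5, -0.3]
opening: -0.003
finger_force: 0.0
```

```bash
python3 - <<'E'
from plant import ctrl
from h import *
w=ctrl.read_camera("wrist"); g=cv2.cvtColor(w["pixels"],cv2.COLOR_RGB2GRAY)
f=(g<60).astype(np.uint8); f[:150]=0; f[205:]=0; f[:,:270]=0; f[:,370:]=0
b=cv2.minAreaRect(np.argwhere(f)[:,::-1].astype(np.float32)); p=plane(w,b[0],.049); print("frame",b,p)
s=ctrl.get_state(); print(s["eef_pos"],"bar",delta(s,[.451,.107,.075]))
E
```

```text
frame ((316.5, 179.5), (39.0, 75.0), 90.0) [0.45203902 0.10764992 0.049     ]
[0.45185334 0.10552048 0.19738797] bar (array([ 0.0004, -0.0016,  0.1224]), None)
```

Request:
{"op": "tcp_steps", "data": {"steps": [[[0, -0.001, 0.04], [0, 0, 0], 0], [[0, -0.001, 0.08], [0, 0, 0], 0], [[0, -0.001, 0.11], [0, 0, 0], 0], [[0, -0.001, 0.12], [0, 0, 0], 0], [[0, -0.001, 0.122], [0, 0, 0], 0], [[0, -0.001, 0.122], [0, 0, 0], 0]]}}

```text
time: 14.0
eef_pos: [0.4527, 0.1068, 0.0776]
tcp_rot: [0.95, 0.314, 0.001, 0.0]
contact_force: [0.3, -0.5, -0.0]
opening: -0.002
finger_force: 0.0
```

Request:
{"op": "tcp_steps", "data": {"steps": [[[0, 0, 0.004], [0, 0, 0], 0], [[0, 0, 0.008], [0, 0, 0], 0], [[0, 0, 0.012], [0, 0, 0], 0], [[0, 0, 0.016], [0, 0, 0], 0], [[0, 0, 0.02], [0, 0, 0], 0], [[0, 0, 0.022], [0, 0, 0], 0], [[0, 0, 0.022], [0, 0, 0], 0]]}}

```text
time: 14.88
eef_pos: [0.4515, 0.1072, 0.0545]
tcp_rot: [0.949, 0.314, -0.0, -0.0]
contact_force: [-1.7, 0.5, 3.8]
opening: -0.002
finger_force: 2.1
```

Request:
{"op": "tcp_steps", "data": {"steps": [[[0, 0, 0.001], [0, 0, 0], 0], [[0, 0, 0.002], [0, 0, 0], 0], [[0, 0, 0.003], [0, 0, 0], 0]]}}

```text
time: 15.25
eef_pos: [0.4516, 0.1071, 0.0514]
tcp_rot: [0.949, 0.314, -0.0, -0.0]
contact_force: [-2.8, 0.1, 5.5]
opening: 0.004
finger_force: 2.6
```

Request:
{"op": "tcp_steps", "data": {"steps": [[[0, 0, 0.001], [0, 0, 0], 0], [[0, 0, 0.002], [0, 0, 0], 0], [[0, 0, 0.002], [0, 0, 0], 0]]}}

```text
time: 15.62
eef_pos: [0.4517, 0.1071, 0.0509]
tcp_rot: [0.949, 0.314, -0.001, -0.0]
contact_force: [-7.1, 0.4, 15.6]
opening: -0.001
finger_force: 7.7
```

Fully down (bottomed at 0.051, 15 N). One hold check and a last look before handing in.

Request:
{"op": "tcp_steps", "data": {"steps": [[[0, 0, 0], [0, 0, 0], 0], [[0, 0, 0], [0, 0, 0], 0], [[0, 0, 0], [0, 0, 0], 0]]}}

```text
time: 16.0
eef_pos: [0.4516, 0.1071, 0.0509]
tcp_rot: [0.949, 0.314, -0.001, -0.0]
contact_force: [-6.7, -0.2, 15.2]
opening: 0.002
finger_force: 7.6
```

```bash
python3 - <<'E'
from plant import ctrl
import cv2
cv2.imwrite("pics/end.png",ctrl.read_camera("scene")["pixels"][:,:,::-1])
E
```

```text
(no output)
```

View pics/end.png

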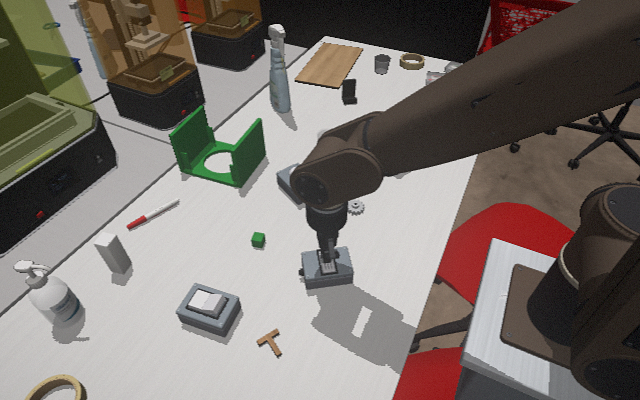

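The picture shows the fingers on the bar key at (327,262), the rocker on at (208,303), and the boxes and small things I can see where they were. Handing in.

```bash
python3 -c "
from plant import ctrl
print(ctrl.sign_off())"
```

```text
the job is handed in; nothing more can be done
None
```

The rocker is switched on, the round button is latched in, and the bar key is held fully down with about 15 N; I handed the job in at about 16 s, and it has not reported a verdict.

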